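# Sweep the used tube caps off the bench into the waste bin

### The job

Clear up after decapping: sweep the four used screw caps that lie on the bench over its far edge, so that all four drop into the waste bin hanging there. Only push them along the bench, do not pick them up, and leave the sample jar, the microtube rack and the tip box standing where they are.

Things in the scene. Friction and masses are not known exactly. Their poses are not given: they have to be found in the camera images.
- cap1: a used screw cap of a 50 ml centrifuge tube, white plastic, a ribbed disc 35 mm in diameter and 14 mm high, about 15 g, lying flat on the bench, closed side up. Origin: centre of its underside; z up. It slides without rolling when pushed low on its side.
- cap2: a used screw cap of a 50 ml centrifuge tube, white plastic, a ribbed disc 35 mm in diameter and 14 mm high, about 15 g, lying flat on the bench, thread side up (an open shallow cup). Origin: centre of its underside; z up. It slides without rolling when pushed low on its side.
- cap3: a used screw cap of a 50 ml centrifuge tube, white plastic, a ribbed disc 35 mm in diameter and 14 mm high, about 15 g, lying flat on the bench, closed side up. Origin: centre of its underside; z up. It slides without rolling when pushed low on its side.
- cap4: a used screw cap of a 50 ml centrifuge tube, white plastic, a ribbed disc 35 mm in diameter and 14 mm high, about 15 g, lying flat on the bench, thread side up (an open shallow cup). Origin: centre of its underside; z up. It slides without rolling when pushed low on its side.
- bin: grey plastic waste bin, open at the top, hung outside the bench's far edge; fixed, it does not move when touched. Outside 190 mm (x) by 280 mm (y) by 150 mm high, walls and floor 4 mm. Origin: centre of its underside; axes parallel to the world's. Its rim lies 6 mm below the bench top. Its place along the edge (y) varies.
- bin_mouth (a point): centre of the bin's open mouth, at rim height, 6 mm below the bench top. The bench's far edge is straight, runs along y and lies 96 mm from this point on the robot's side (at x = 0.68); the mouth begins 5 mm beyond the edge and is 182 mm (x) by 272 mm (y) inside. Beside the bin there is nothing beyond the edge: what is pushed over there falls to the floor.
- jar: bystander: small upright sample jar of clear plastic, some amber content, white screw lid; 45 mm in diameter, 66 mm high, about 90 g, loose, standing in the row of the caps. Origin: centre of its underside.
- rack: bystander: white microtube rack full of small clear tubes, loose, 198 mm (its x) by 76 mm (its y), end handles 83 mm high, the rest 50 mm, about 300 g. Origin: centre of its underside. At one side of the caps.
- tipbox: bystander: pipette tip box, grey with a clear shut lid and yellow tips inside, loose, 126 mm (its x) by 82 mm (its y) by 60 mm high, about 250 g. Origin: centre of its underside. At the other side of the caps.
There are look-alikes about, which are no part of the job. Leave any turquoise look-alike of the cap4 alone. What is shaped like the cap2 but turquoise is not meant.

How it is judged (in metres and radians):
At the end, for the whole second after the job is handed in: All four caps lie at rest inside the waste bin (between its walls, at least 40 mm below its rim); the jar, the rack and the tip box stand upright within 20 mm of where they started (x of cap1 in the frame of bin between -0.095 and 0.095 m and y of cap1 in the frame of bin between -0.14 and 0.14 m and z of cap1 in the frame of bin between -0.01 and 0.11 m and linear speed of each of cap1, cap2, cap3, cap4 below 0.03 m/s and x of cap2 in the frame of bin between -0.095 and 0.095 m and y of cap2 in the frame of bin between -0.14 and 0.14 m and z of cap2 in the frame of bin between -0.01 and 0.11 m and x of cap3 in the frame of bin between -0.095 and 0.095 m and y of cap3 in the frame of bin between -0.14 and 0.14 m and z of cap3 in the frame of bin between -0.01 and 0.11 m and x of cap4 in the frame of bin between -0.095 and 0.095 m and y of cap4 in the frame of bin between -0.14 and 0.14 m and z of cap4 in the frame of bin between -0.01 and 0.11 m and distance of each of jar, rack, tipbox from where it was at the start of the episode below 0.02 m and angle between each of jar, rack, tipbox's own z axis and vertical below 0.2 rad); the robot touches nothing.
It fails at once if a cap was lifted off the bench (the centre of its underside more than 35 mm above the bench top) (height (world z) of any of cap1, cap2, cap3, cap4 above 0.035 m).
It fails at once if the sample jar was pushed more than 20 mm from its place or tipped by more than 0.2 rad (distance of jar from where it was at the start of the episode above 0.02 m or angle between jar's own z axis and vertical above 0.2 rad).
It fails at once if the microtube rack was pushed more than 20 mm from its place or tipped by more than 0.2 rad (distance of rack from where it was at the start of the episode above 0.02 m or angle between rack's own z axis and vertical above 0.2 rad).
It fails at once if the tip box was pushed more than 20 mm from its place or tipped by more than 0.2 rad (distance of tipbox from where it was at the start of the episode above 0.02 m or angle between tipbox's own z axis and vertical above 0.2 rad).
It also fails if it takes over 58 s, if anything falls off the work surface, if the arm or the gripper's body presses on something with over 40 N, if the wrist force passes 120 N, or if a joint passes its speed limit or range.

### The arm

A 7-joint arm with a two-finger parallel gripper is mounted at the origin on the work surface. World frame = base frame: x ahead of the robot, y to its left, z up, the work surface at z = 0. Lengths are in mm, angles in rad, forces in N, time in s.
With the tool pointing down it reaches from about 400 to 900 mm from the base axis. Payload 5.6 kg.
Tool frame: the origin (TCP) lies midway between the tips of the shut fingers; the grasp point (between the pads) lies 19 mm behind it; x points along the fingers, y is the direction in which the jaws open and shut, and the axes are right-handed (so a half turn about x gives the same grasp; the last joint's range is limited). The gripper opens to 92 mm and grips with 3 to 60 N. Pads are 20 mm wide; open, the fingers measure 128 mm over their backs; the gripper's body (75 mm by 189 mm) begins 69 mm behind the grasp point.
Start: joints at [-1.145, 0.468, -0.012, 1.603, 0.006, 1.071, -0.056], TCP at [293.72, 579.86, 214.592] pointing down, gripper open.
Joint ranges: [-2.53, 2.53], [-0.31, 2.02], [-1.57, 1.55], [0.28, 2.44], [-1.29, 4.43], [0.15, 1.84], [-2.92, 2.92]. Speed limits (rad/s): [2.57, 2.57, 3.14, 3.14, 3.14, 3.14, 3.14].

### API

Orientations are given as a rotation vector (axis times angle).
In Python, from cell import robot, grip, kin, viewer gives the robot as it stands. Calls block until the motion is done:
- robot.movep(position, orientation): joint-space move of the TCP to a pose.
- robot.servo_line(position, feed=150, rotation=None): straight line of the TCP; rotation=None keeps the orientation; feed is the mean speed in mm/s.
- robot.goto_joints(angles): joint-space move.
- grip(opening, newtons=None): opening from 0.0 (shut) to 1.0 (fully open); newtons is the grip in N (None keeps the last); returns when the fingers have stopped.
- robot.hold(seconds).
- kin.ik(position, orientation): joint angles nearest the present ones, or None.
- robot.observe(): the state.
- viewer.read_camera(name): name is "scene" or "top" or "wrist"; returns the picture (480x640x3 uint8, red, green, blue); there is no depth.
- viewer.camera_info(name): a dict with "camera_matrix" (3x3 intrinsics, pixels), "R" (3x3) and "t" (3): a world point X has camera coordinates R X + t. Camera axes: x right, y down, z forward; pixel columns grow to the right and rows downward; lengths in mm; the calibration is good to about 2 mm. The wrist camera is an equidistant fisheye: a pixel r from the principal point sees the ray r / f radians off the axis. A picture is of the moment at which its call begins: read the wrist's pose just before it. camera_info takes no time and is no camera call; for the wrist camera it gives the pose at the moment of the call.
A pose or a line that the arm cannot do raises robot.IKError and nothing moves.
- robot.job_done(): hands the job in, once; it reports no verdict.
Trained networks look in the newest picture that a camera, given by its name, has taken for a name from the list of things; names that differ only in an ending like _2 or _b are one class to them, and where a whole thing is asked for, a point or a joint stands for the part that bears it (a point fixed in the world has none). Each returns a list of dicts, best first, with "confidence" (0 to 1); they miss things now and then, are a little off and sometimes report something else, mostly with a low value. They report only what shows in the picture. A call takes as long as a camera call. They do not tell look-alikes from the thing itself.
- viewer.silhouettes(name, camera): "mask" (480x640 bool, what is visible of it).
- viewer.pinpoint(name, camera): "at" ([x, y, z] in mm, in the coordinates of the camera as it stood for that picture, good to about 4 mm: a listed point, or the origin of a listed thing).
The state is a dict: "t": time; "joints": joint angles; "joint_velocities": joint speeds; "joint_torque": joint torques, N m; "tcp_pos": TCP position; "tcp_rot": TCP orientation; "contact_force": force on the tool from outside, world axes, zero at the start; "wrist_torque": the same for the moment, N m; "grip_width": opening from 0.0 (shut) to 1.0 (fully open).
Only numpy, scipy, OpenCV 4.12 (cv2) and the standard library are available. Lean on these libraries where they do the work, as an engineer would, in place of code of your own. Each camera call takes 0.05 s, during which the arm holds its last target. There are 200 camera calls.

## Working session

There is one attempt and no reset: what is moved stays moved. The work goes in short steps, each a Python script; the robot and the scene stay as the last script left them, time stands still between calls to the robot, and variables do not carry over. Pictures are saved under pics/ and viewed, about 8 in all and at most 12, crops included, and the job is handed in when it is done.

```bash
mkdir -p pics
cat > h.py <<'E'
from cell import robot, grip, kin, viewer
import numpy as np, cv2
def snap(c,f):
    im=viewer.read_camera(c); cv2.imwrite('pics/'+f,im[:,:,::-1]); return im
def find(c,names):
    i=viewer.camera_info(c);R=np.array(i['R']);t=np.array(i['t'])
    for n in names:
        for d in viewer.pinpoint(n,c):
            print(c,n,round(d['confidence'],2),np.round(R.T@(np.array(d['at'])-t)),flush=True)
def plane(c,u,v,z):
    i=viewer.camera_info(c);R=np.array(i['R']);t=np.array(i['t']);K=np.array(i['camera_matrix'])
    o=-R.T@t; d=R.T@np.linalg.inv(K)@[u,v,1]; return o+d*(z-o[2])/d[2]
E
python3 - <<'E'
from h import *
for c in ('top','scene'):
    snap(c,c+'0.png'); find(c,['cap1','cap2','jar','rack','tipbox','bin','bin_mouth'])
print(robot.observe()['t'],robot.observe()['tcp_rot'])
E
```

```text
top cap1 0.86 [ 582. -225.   -2.]
top cap1 0.76 [562. -10.  -5.]
top cap1 0.73 [ 425. -138.    2.]
top cap1 0.72 [535. 168.  -4.]
top cap1 0.54 [ 520. -150.    4.]
top cap1 0.52 [538.  90.  -5.]
top cap2 0.86 [ 582. -225.   -2.]
top cap2 0.76 [562. -10.  -5.]
top cap2 0.73 [ 425. -138.    2.]
top cap2 0.72 [535. 168.  -4.]
top cap2 0.54 [ 520. -150.    4.]
top cap2 0.52 [538.  90.  -5.]
top jar 0.74 [547. -84.   2.]
top rack 0.64 [ 487. -328.    1.]
top tipbox 0.85 [516. 323.   2.]
top bin 0.27 [565. -10.  -3.]
top bin_mouth 0.64 [772.  -6.  -5.]
scene cap1 0.79 [ 426. -135.   -2.]
scene cap1 0.78 [ 520. -158.   -0.]
scene cap1 0.75 [535. 166.   1.]
scene cap1 0.65 [440. 152.   3.]
scene cap1 0.54 [ 581. -219.   -3.]
scene cap1 0.53 [567. -12.   1.]
scene cap1 0.53 [541.  94.   0.]
scene cap2 0.79 [ 426. -135.   -2.]
scene cap2 0.78 [ 520. -158.   -0.]
scene cap2 0.75 [535. 166.   1.]
scene cap2 0.65 [440. 152.   3.]
scene cap2 0.54 [ 581. -219.   -3.]
scene cap2 0.53 [567. -12.   1.]
scene cap2 0.53 [541.  94.   0.]
scene jar 0.74 [549. -91.  -2.]
scene rack 0.9 [ 483. -334.   -4.]
scene rack 0.67 [517. 322.  -2.]
scene tipbox 0.82 [517. 323.  -3.]
scene tipbox 0.3 [774.  -6.  -6.]
scene bin 0.59 [ 776.   -6. -155.]
scene bin 0.18 [536. 170.   3.]
scene bin_mouth 0.97 [774.  -5.  -5.]
0.8 [ 0.36761369  1.53930275 -0.36757048]
```

View pics/top0.png

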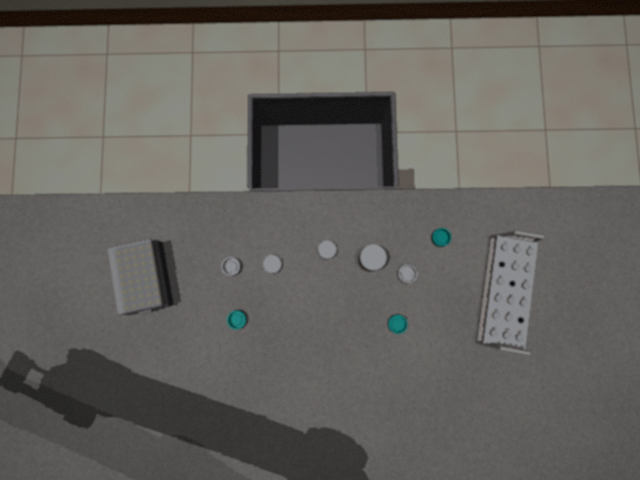

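View pics/scene0.png

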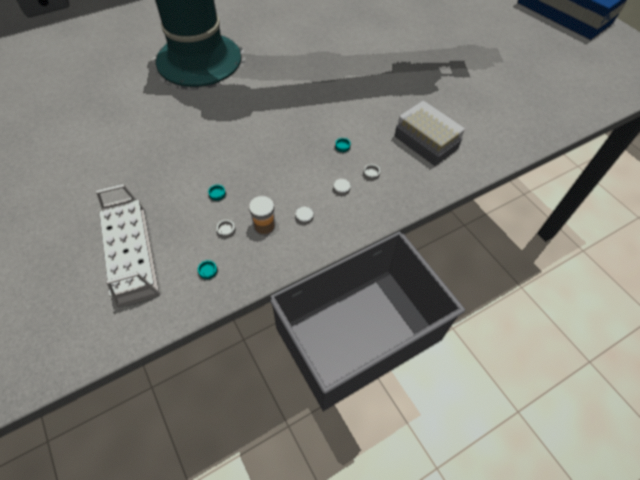

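The top view shows white caps at px (231,266), (272,264), (327,249) and (407,273), and the jar at (373,257). The turquoise decoys are at (441,237), (398,323) and (237,319). Next I'll refine the cap positions with masks and check that the pushes are reachable. I'll push with the fingers slightly open as a fork, so each cap seats between them.

```bash
cat >> h.py <<'E'
from scipy.spatial.transform import Rotation as Rn
def rot(deg,flip=False):
    a=np.radians(deg); y=np.array([-np.sin(a),np.cos(a),0])*(-1 if flip else 1); x=np.array([0,0,-1.])
    return Rn.from_matrix(np.stack([x,y,np.cross(x,y)],1)).as_rotvec()
OFF=25.6
def tcp(p,deg,z=4):
    a=np.radians(deg); return [p[0]-OFF*np.cos(a),p[1]-OFF*np.sin(a),z]
E
python3 - <<'E'
from h import *
for c in ('top','scene'):
    im=viewer.read_camera(c)
    for n in ('cap1','jar'):
        for d in viewer.silhouettes(n,c):
            m=d['mask']; v,u=np.nonzero(m); s=im[m].mean(0)
            print(c,n,round(d['confidence'],2),m.sum(),s.astype(int),np.round(plane(c,u.mean(),v.mean(),8 if n!='jar' else 33)))
for p,g in [((470,-11),0),((715,-11),0),((470,168),-25),((715,90),-25),((470,-155),15),((715,-100),15)]:
    for f in (0,1):
        q=kin.ik(tcp(p,g),rot(g,f)); print(p,g,f,None if q is None else np.round(q,2))
E
```

```text
top cap1 0.87 273 [134 135 139] [564. -10.   8.]
top cap1 0.86 325 [23 96 93] [ 584. -220.    8.]
top cap1 0.85 331 [ 28 105 102] [ 428. -135.    8.]
top cap1 0.8 314 [121 121 124] [ 518. -155.    8.]
top cap1 0.63 261 [ 28 112 108] [438. 156.   8.]
top cap1 0.58 259 [136 137 141] [538.  91.   8.]
top cap1 0.57 303 [120 121 123] [535. 166.   8.]
top jar 0.94 625 [127 128 131] [545. -89.  33.]
scene cap1 0.87 297 [138 140 136] [ 522. -157.    8.]
scene cap1 0.8 260 [ 18 105 101] [ 432. -136.    8.]
scene cap1 0.7 349 [ 20 116 111] [ 587. -221.    8.]
scene cap1 0.63 219 [22 99 95] [443. 153.   8.]
scene cap1 0.6 232 [158 162 157] [542.  88.   8.]
scene cap1 0.55 278 [162 166 161] [567. -11.   8.]
scene cap1 0.52 244 [127 129 125] [540. 164.   8.]
scene jar 0.9 769 [132 126 115] [545. -88.  33.]
(470, -11) 0 0 [-0.12  0.5   0.08  2.22 -0.09  0.43  1.6 ]
(470, -11) 0 1 [-0.44  0.53  0.47  2.24 -0.53  0.47 -1.12]
(715, -11) 0 0 [-0.09  0.78  0.08  1.61 -0.08  0.76  1.6 ]
(715, -11) 0 1 [-0.48  0.88  0.67  1.64 -0.68  0.87 -1.09]
(470, 168) -25 0 [-0.52  0.53  0.08  2.14 -0.09  0.47  0.77]
(470, 168) -25 1 [-0.9   0.59  0.56  2.16 -0.61  0.54 -1.89]
(715, 90) -25 0 [-0.3   0.79  0.15  1.59 -0.15  0.77  1.06]
(715, 90) -25 1 [-0.6   0.88  0.62  1.61 -0.63  0.86 -1.73]
(470, -155) 15 0 [ 0.17  0.53  0.13  2.16 -0.14  0.46  2.24]
(470, -155) 15 1 [-0.16  0.58  0.53  2.18 -0.59  0.53 -0.48]
(715, -100) 15 0 [ 0.05  0.79  0.08  1.59 -0.08  0.77  2.  ]
(715, -100) 15 1 [-0.42  0.95  0.83  1.62 -0.83  0.95 -0.6 ]
```

```bash
cat >> h.py <<'E'
def push(path,deg,start=32,end_feed=120):
    a=np.radians(deg); d=np.array([np.cos(a),np.sin(a)]); p0=np.array(path[0])-start*d
    robot.movep(tcp(p0,deg,110),rot(deg)); robot.servo_line(tcp(p0,deg,4),feed=150)
    for p in path: robot.servo_line(tcp(p,deg,4),feed=80 if p is path[0] else end_feed)
    o=robot.observe(); print(o['t'],np.round(o['contact_force'],1),np.round(o['tcp_pos']))
    robot.servo_line(tcp(path[-1],deg,110),feed=250)
E
python3 - <<'E'
from h import *
grip(0.174); print(robot.observe()['grip_width'])
push([(539,90),(720,84)],-2)
find('top',['cap1']); snap('top','t1.png')
E
```

```text
0.17177774708823584
7.275 [-0.4  0.6  0.2] [694.  85.   4.]
top cap1 0.86 [ 523. -156.   -1.]
top cap1 0.72 [533. 170.  -3.]
top cap1 0.7 [538.  96.  -3.]
top cap1 0.67 [ 580. -222.   -2.]
top cap1 0.63 [439. 156.   1.]
top cap1 0.51 [ 425. -138.   -1.]
top cap1 0.34 [ 775.   -4. -157.]
```

View pics/t1.png

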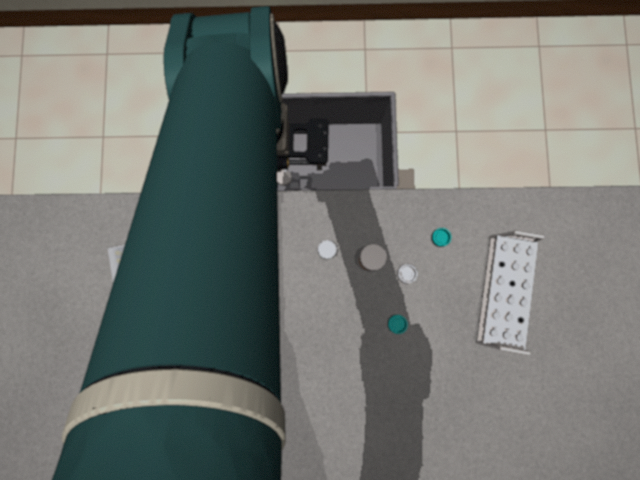

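The arm hides part of the top view, and there's a white spot near the fingertips at (283,176). I'll check it from the scene camera.

Run:
```python
from h import *
im=snap('scene','s1.png'); find('scene',['cap1'])
cv2.imwrite('pics/s1c.png',cv2.resize(im[120:420,180:500,::-1],None,fx=2,fy=2))
```

```text
scene cap1 0.69 [ 581. -220.    0.]
scene cap1 0.61 [ 522. -158.   -0.]
scene cap1 0.6 [ 745.   83. -138.]
scene cap1 0.6 [ 425. -139.   -5.]
scene cap1 0.6 [442. 157.   2.]
scene cap1 0.49 [568. -12.   3.]
scene cap1 0.38 [538. 167.  -1.]
```

View pics/s1c.png

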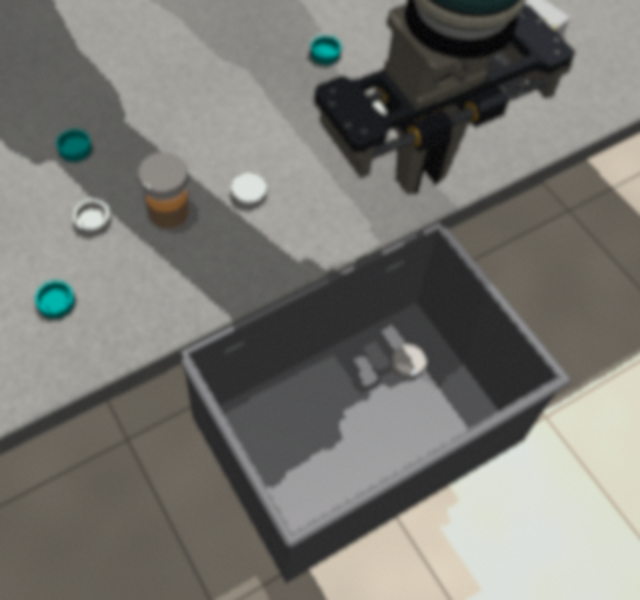

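The cap lies in the bin (crop px (408,360), about (745,83)). The next two pushes use the same method.

Run:
```python
from h import *
push([(565,-11),(720,-11)],0)
push([(537,167),(718,84)],-24.7)
im=snap('scene','s2.png'); find('scene',['cap1','jar'])
cv2.imwrite('pics/s2c.png',cv2.resize(im[120:420,180:500,::-1],None,fx=2,fy=2))
```

```text
11.75 [0.2 0.3 0.3] [694. -11.   4.]
16.6583 [ 0.6  1.  -0.6] [694.  95.   4.]
scene cap1 0.72 [ 521. -156.   -2.]
scene cap1 0.68 [ 752.  -10. -137.]
scene cap1 0.62 [ 583. -221.   -1.]
scene cap1 0.6 [ 711.   82. -130.]
scene cap1 0.59 [ 743.   78. -139.]
scene cap1 0.5 [439. 155.   0.]
scene cap1 0.47 [ 428. -136.   -5.]
scene jar 0.16 [518. 322.  -1.]
```

View pics/s2c.png

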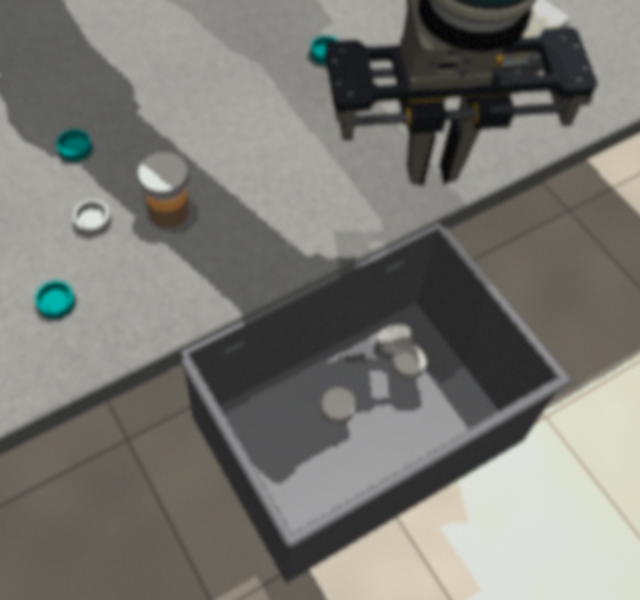

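Three caps are in the bin: two at crop px (395,345), one at (338,404). The last one goes past the jar on a path with a bend.

Run:
```python
from h import *
push([(521,-156),(600,-149),(720,-97)],14)
robot.servo_line([600,-20,200],feed=250)
im=snap('scene','s3.png'); find('scene',['cap1','jar','rack','tipbox'])
print(robot.observe()['t'])
```

```text
22.1583 [0.  0.3 0.1] [ 694. -104.    4.]
scene cap1 0.84 [ 582. -220.   -2.]
scene cap1 0.82 [ 750.  -90. -137.]
scene cap1 0.76 [ 426. -132.   -2.]
scene cap1 0.7 [441. 156.   1.]
scene cap1 0.68 [ 711.   80. -128.]
scene cap1 0.65 [ 746.  -11. -138.]
scene cap1 0.61 [ 744.   81. -137.]
scene jar 0.93 [547. -88.  -2.]
scene jar 0.62 [ 750.  -91. -139.]
scene rack 0.6 [ 486. -331.   -2.]
scene rack 0.18 [547. -87.  -2.]
scene tipbox 0.87 [515. 323.   0.]
scene tipbox 0.59 [ 750.  -11. -139.]
23.75
```

View pics/s3.png

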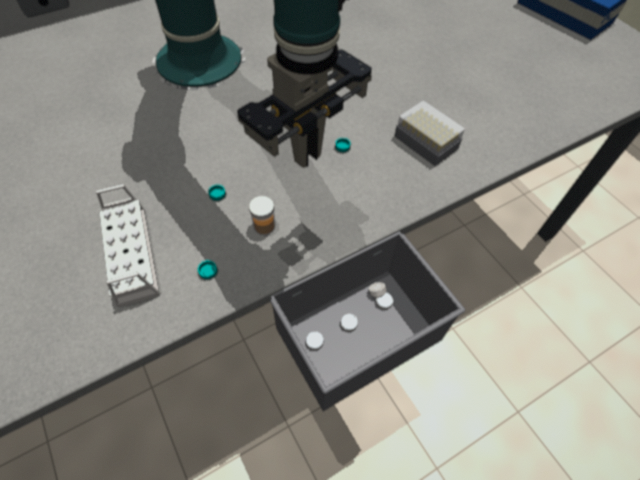

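All four caps are in the bin, at px (314,340), (349,322), (376,290) and (385,300). The bystanders and decoys haven't moved.

Run:
```python
from h import *
robot.hold(0.5); robot.job_done()
```

```text
the job is handed in; nothing more can be done
```

All four white caps are in the waste bin and the job is handed in, at about 24 s on the robot's clock. I pushed them over the far edge one at a time, using the nearly shut fingers as a small fork. The last one went on a bent path past the jar.

- **Caps:** the last scene picture and the detector both put all four well below the rim (their z about -128 to -138 mm; the rim is at -6 mm). One cap rests tilted against another near the bin's inner wall, at about (711, 80). I did not take a second picture to confirm it was fully at rest.
- **Bystanders:** the jar, rack and tip box stand upright, and the detector puts them within about 5 mm of where it first saw them. The three turquoise look-alikes did not move.
- **Forces:** readings at the end of each push were about 1 N.
- **Checks that disagreed:**
    - After the first push, one detector result came from an outdated top picture and still showed that cap on the bench. A fresh scene picture showed it in the bin.
    - The final detection also labelled caps in the bin as "jar" and "tipbox". The picture shows these are wrong labels.

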